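Press a re-faced rubber stamp in the ratchet press

TASK

The wooden stamp lying in the ratchet press has a new rubber face on self-adhesive film that must be pressed home. Pump the trigger until the ram squeezes the stamp firmly against the stop plate and the trigger has turned clearly stiff, but do not force it on or the rubber is crushed; then leave the press alone for three seconds so that the film takes. Press the thumb lever down until the ram lets go of the stamp, and lay the stamp gently in the black tray, leaving the other things on the counter where they are.

Things in the scene. Friction and masses are not known exactly. Their poses are not given: they have to be found in the camera images.
- press: Ratchet press, fixed: light wooden board 130 x 400 x 16 mm with a steel frame, black pistol grip and black trigger standing up. Origin on the counter, under the ram; +y is the way the ram advances, x across, z up. Board y -225..175 mm. Frame 62 mm wide at its foot, 36 above, y -195..-24, 55 mm high, 81 mm at the trigger's pivot.
- ram_home (a point): Fixed point on the ram's axis, 40 mm above the counter, where the pad's face stands with the ram right back (at the start 0 to 28 mm farther on). The ram is a toothed bar with a 24 mm round pad on a spring of 3 N per mm. A full free stroke advances it 8 mm (2 teeth of 4 mm), a stiff one less. A pawl keeps each completed tooth; letting go loses up to 5 mm (15 N).
- grip_top (a point): Top of the pistol grip, 160 mm above the counter; the grip is 27 x 30 mm and stands almost upright between trigger and thumb lever. It does not move.
- trigger_tip (a point): Middle of the round bar (16 mm thick, 26 mm long across the press) at the top of the trigger, 141 mm above the counter at rest; pivot 75 mm below it. Push it towards the grip (press -y): 48 mm to the solid stop, 45 mm is a full stroke, the first 8 mm only engage the pawl; it rises 4 mm midway and comes down again. A weak spring returns it. Nothing stands before it.
- trigger (a joint): Trigger angle (rad): 0 at rest, 0.60 at its solid stop. Push at the tip, moved slowly: 4 to 7 N with the ram free; squeezing adds about 0.27 N for each newton on the stamp, and a fast push adds jolts of several N. The film needs 10 to 50 N on the stamp after letting go, never more than 50: so stop pushing at a steady 16 N (15 to 18) at the tip.
- thumb_pad (a point): Middle of the top face of the thumb lever's pad (dark steel, ribbed, 24 x 24 mm), at the rear of the press behind the grip, 87 mm above the counter. Pressed down it lifts the pawl after 6 to 9 mm (5 to 10 N while squeezed, then 1 to 3 N); solid stop at 16 mm. Press 12 mm and hold about 1 s, trigger let go, for the ram to slide right back; let up too soon the ram catches on a tooth.
- bed (a point): Fixed point, 26 mm above the counter: the near edge of the aluminium shelf that carries the stamp's block, with side rails 10 mm high, 32 to 39 mm to either side. The shelf runs 78 mm from here along the press's +y. Before it (press -y) a rib 14 mm wide, top 28 mm above the counter, carries the handle.
- stop_plate: Steel plate 60 wide, 40 high, 8 mm thick with a bolted foot behind, fixed on the shelf 125 to 133 mm along the press's y. Origin: lower edge of the face that looks at the ram, 26 mm above the counter; +y points away from the ram.
- stamp_mid (a point): Middle of the wooden rubber stamp (73 mm long, 50 to 85 g), on its axis, 36 mm from the rubber face. It lies on its side in the press, axis 40 mm above the counter; its z points from the rubber face (towards the stop plate, 1 to 4 mm off it) along the handle to the knob. Block 16 mm long, 58 wide (level), 28 high; round handle up to 24 mm thick. It can be pinched across the handle from above.
- stamp: The same stamp; origin in the middle of its rubber face.
- tray: Black plastic tray, fixed, 130 x 165 mm outside (its x by y), 20 mm high, walls and floor 4 mm. Origin under its middle. The stamp may lie in it any way.
- ink_pad: Flat dark blue ink pad, 66 x 98 x 16 mm; origin at its underside. Leave alone.
- staple_box: Small pale box, 37 x 62 x 31 mm. Leave alone.
- glue_stick: White and grey glue stick lying down, 28 x 95 mm. Leave alone.
- staple_remover: Small black and steel staple remover, 39 x 56 x 20 mm. Leave alone.

How it is judged:
On the way, in this order (a step that is already met when the one before it is completed fails the run):
1. the trigger is pumped and let go, and the ratchet alone keeps the stamp pressed on the stop plate with 10 to 50 N for 3 s, the fingers touching neither press nor stamp (contact force between stop_plate and stamp between 10 and 50 N and contact force between the fingers and press below 0.5 N and contact force between the fingers and stamp below 0.5 N), for 3 s.
2. the thumb lever has freed the ram: the stamp is no longer pressed on the stop plate (under 1 N) and the fingers have not taken it yet (contact force between stop_plate and stamp below 1 N and contact force between the fingers and stamp below 0.5 N), for 0.2 s.
At the end, for the whole second after the job is handed in: The stamp lies at rest in the tray: its middle is inside the tray's walls and less than 40 mm above its underside (x of stamp_mid in the frame of tray between -0.062 and 0.062 m and y of stamp_mid in the frame of tray between -0.08 and 0.08 m and z of stamp_mid in the frame of tray below 0.04 m and linear speed of stamp below 0.02 m/s and angular speed of stamp below 0.2 rad/s and contact force between stamp and tray above 0.1 N); the robot touches nothing.
It fails at once if the stamp is pressed on the stop plate with more than 50 N (rubber crushed) (contact force between stop_plate and stamp above 50 N).
It fails at once if the stamp is thrown, dropped or rammed into the tray (more than 25 N) (contact force between stamp and tray above 25 N).
It fails at once if the ink pad, staple box, glue stick or staple remover is shifted by more than 20 mm (distance of any of ink_pad, staple_box, glue_stick, staple_remover from where it was at the start of the episode above 0.02 m).
It also fails if it takes over 72 s, if anything falls off the work surface, if the arm or the gripper's body presses on something with over 40 N, if the wrist force passes 120 N, or if a joint passes its speed limit or range.

ROBOT

A 6-joint arm with a two-finger parallel gripper is mounted at the origin on a cart in front of the work surface, level with it; the furniture and walls round the work are solid. World frame = base frame: x ahead of the robot, y to its left, z up, the work surface at z = 0. Lengths are in m, angles in rad, forces in N, time in s.
With the tool pointing down it reaches from about 0.35 to 0.725 m from the base axis. Payload 6 kg.
Tool frame: the origin (TCP) lies at the very end of the fingers, on their centre line; the grasp point (between the pads) lies env.pinch_z behind it (env.pinch_z is the distance from the TCP to the grasp point, in m); y points along the fingers, x is the direction in which the jaws open and shut, and the axes are right-handed (so a half turn about y gives the same grasp; the last joint's range is limited). The gripper opens to 85 mm and grips with 20 to 120 N. Pads are 22 mm wide; open, the fingers measure 114 mm over their backs; the gripper's body (76 mm by 85 mm) begins 54 mm behind the grasp point. The pads swing forward as they close: fully open they stand 13 mm farther back than shut.
Start: joints at [-0.774, 0.04, 0.085, 0, -1.615, -0.334], TCP at [0.268, -0.537, 0.231] pointing down, gripper open.
Joint ranges: [-2.56, 2.56], [-1.29, 2.01], [-1.08, 1.49], [-3.29, 1.98], [-2.81, -0.18], [-2.99, 2.99]. Speed limits (rad/s): [2.57, 2.57, 3.01, 3.14, 3.14, 3.14].

INTERFACE

Orientations are given as a unit quaternion [x, y, z, w].
In Python, from station import env, vision gives the robot as it stands.
- The arm moves only by the tool carry_out, never from a script. Its argument "moves" is a list of rows, each a list of 6 numbers: the shift along the tool's x, y, z normalised to -1 to 1, where 1 is 0.3 m, then the turn, a rotation vector about the tool's x, y, z normalised to -1 to 1, where 1 is 0.08 rad. A call has 1 to 8 rows; each row shifts and turns the commanded pose from where the row before left it, along the tool's axes as they then stand; what a row does not reach is not made up. A row lasts 1/12 s, in which the tool goes at most 41.7 mm and 7.16 degrees, less where a joint would pass 70% of its speed; a pose out of reach is approached as far as the arm can. A call with a number of a shift or a turn outside -1 to 1 is refused whole. A call with a gripper value outside its range is refused whole. "hand" is the opening, from 0 (shut) to 1 (fully open), set as the call begins (left out, the last holds). The fingers move at their own pace and stop on an object; the grip force is fixed at half the most. Time passes only in rows, so rows that do not move let the fingers close. It gives the time, the measured TCP pose, the force and the opening at its end, in the units of the state.
- env.sense(): the state, without advancing time (a new reading comes with each control period).
- vision.read_camera(name): name is "side" or "top"; returns a dict with "pixels" (420x560x3 uint8, blue, green, red), "fov_y" (degrees; the focal length in pixels is half the picture's height over the tangent of half this angle, whatever the lens; pixels are square), "cx", "cy" (the principal point, pixels), "dist" ([k1, k2, p1, p2, k3] as OpenCV has them; the pictures are not rectified), "camera_from_world" (4x4, takes a point from world to camera coordinates). Camera axes: x right, y down, z forward; pixel columns grow to the right and rows downward; lengths in m; the calibration is good to about 2 mm. A picture is of the moment at which its call begins. There is no depth.
- env.hand_in(): hands the job in, once; it reports no verdict.
The state is a dict: "time": time; "qpos": joint angles; "joint_vel": joint speeds; "effort": joint torques, N m; "tcp_pos": TCP position; "ee_rot": TCP orientation; "wrist_force": force on the tool from outside, world axes, zero at the start; "moment": the same for the moment, N m; "gripper_width": finger opening in m.
Only numpy, scipy, OpenCV 4.12 (cv2) and the standard library are available. Lean on these libraries where they do the work, as an engineer would, in place of code of your own. Each camera call takes 0.05 s, during which the arm holds its last target. There are 200 camera calls.

## Working session

There is one attempt and no reset: what is moved stays moved. The work goes in short steps, Python scripts to look and compute and a tool call to move; the robot and the scene stay as the last step left them, time stands still between calls to the robot, and variables do not carry over. Pictures are saved under pics/ and viewed, about 8 in all and at most 12, crops included, and the job is handed in when it is done.

Besides the shell and the picture viewer there is one more tool, called after "Call:" as name(argument=value, ...), one argument or row to a line, values as JSON. carry_out: Moves the arm, as the interface text tells. Scaled input: -1 to 1 covers 0.3 m each way for a shift and 0.08 rad each way for a turn. Its arguments: {"type":"object","properties":{"moves":{"type":"array"},"hand":{"type":"number"}},"required":["moves"]}

```bash
mkdir -p pics; ls; python3 - <<'E'
from station import env, vision
import cv2
print(env.sense(), env.pinch_z)
for n in("side","top"):
    r=vision.read_camera(n); cv2.imwrite(f"pics/{n}0.png",cv2.resize(r["pixels"],(784,588),interpolation=cv2.INTER_CUBIC)); print(n,r["fov_y"],r["cx"],r["cy"],r["dist"],r["camera_from_world"])
E
```

```text
pics
{'time': 0.0, 'qpos': array([-7.74300972e-01,  4.08369750e-02,  8.37736318e-02, -4.69846174e-04,
       -1.61550554e+00, -3.33727655e-01]), 'joint_vel': array([-2.34809772e-04,  1.49405722e-03,  1.33309241e-03,  1.08418640e-03,
       -1.29300942e-03, -5.78305880e-07]), 'effort': array([-8.25008028e-04, -3.68205571e+01,  3.47405720e+01,  6.93199039e+00,
       -5.44513139e-03,  2.27234943e-05]), 'tcp_pos': array([ 0.26779095, -0.53654454,  0.23024294]), 'ee_rot': array([ 0.371431  ,  0.6016398 , -0.60104204, -0.37258157]), 'wrist_force': array([ 0.27572656, -0.14170254,  0.67342304]), 'moment': array([-0.00357873,  0.01793268, -0.00544894]), 'gripper_width': 0.08501303526926833} 0.0187
side 53.01449431469288 279.241066937336 211.55030578449706 [-0.02100294  0.          0.          0.          0.        ] [[-0.99428339 -0.10602573 -0.01261323  0.59445347]
 [-0.0484794   0.55353604 -0.83141302  0.10022856]
 [ 0.09513305 -0.82604867 -0.55551175  1.15263722]
 [ 0.          0.          0.          1.        ]]
top 53.46928017917755 278.81814679118867 213.2767730203867 [-0.04763204  0.          0.          0.          0.        ] [[ 0.00950869 -0.99986533  0.01337576  0.02818844]
 [-0.99372815 -0.01093907 -0.11128661  0.57794446]
 [ 0.11141795 -0.01223368 -0.99369833  1.12052807]
 [ 0.          0.          0.          1.        ]]
```

View pics/top0.png

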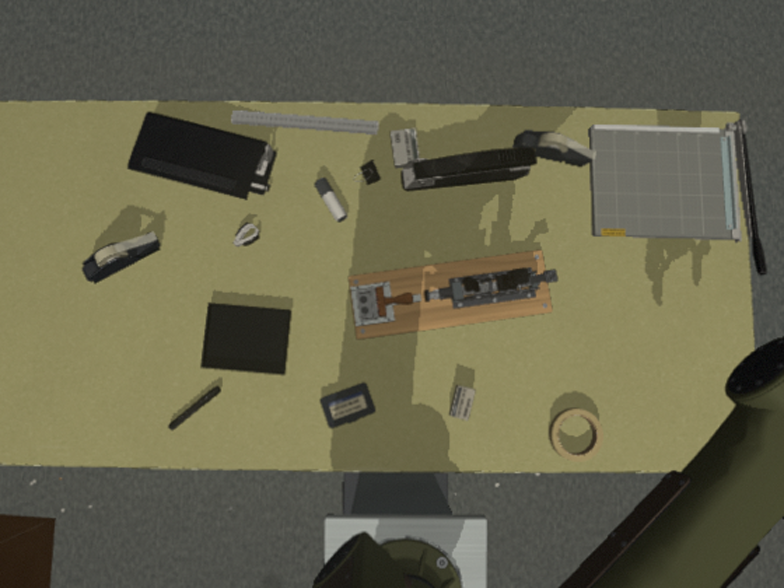

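View pics/side0.png

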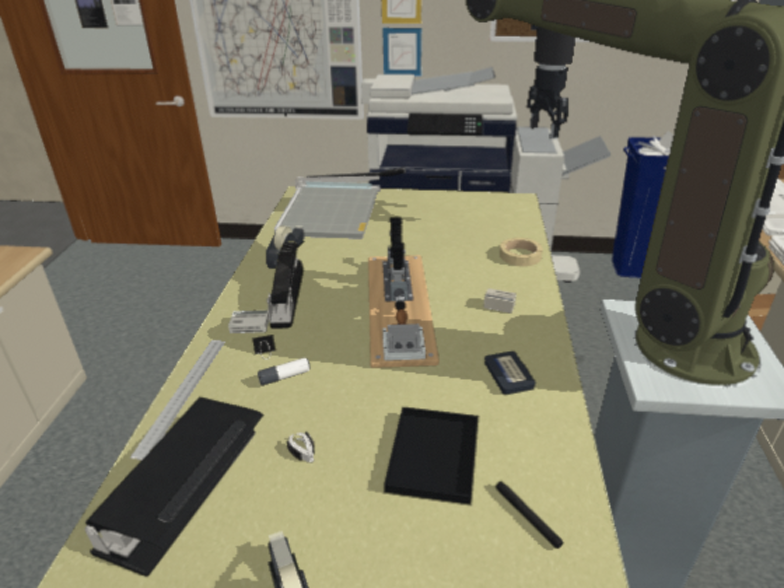

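Top view: press board corners are about (349,277), (541,251), (552,312), (357,339), with the ram advancing to image left. The tray is at about (247,339). The side view shows the same layout, with the trigger and grip at (397,240).

```bash
cat > h.py <<'E'
import numpy as np, cv2
from station import env, vision
def cam(n):
    r=vision.read_camera(n); h,w=r["pixels"].shape[:2]; f=h/2/np.tan(np.radians(r["fov_y"]/2))
    r["K"]=np.array([[f,0,r["cx"]],[0,f,r["cy"]],[0,0,1.]]); r["d"]=np.array(r["dist"],float); r["T"]=np.array(r["camera_from_world"]); return r
def ray(r,p):
    u=cv2.undistortPoints(np.array([[p]],float),r["K"],r["d"])[0,0]; R=r["T"][:3,:3]; t=r["T"][:3,3]
    return -R.T@t, R.T@np.array([u[0],u[1],1.])
def plane(r,p,z):
    o,d=ray(r,p); return o+d*(z-o[2])/d[2]
def proj(r,P):
    R=r["T"][:3,:3]; return cv2.projectPoints(np.array(P,float).reshape(-1,3),cv2.Rodrigues(R)[0],r["T"][:3,3],r["K"],r["d"])[0][:,0]
def tri(r1,p1,r2,p2):
    (a,u),(b,v)=ray(r1,p1),ray(r2,p2)
    s=np.linalg.lstsq(np.c_[u,-v],b-a,rcond=None)[0]; A,B=a+u*s[0],b+v*s[1]; return (A+B)/2,np.linalg.norm(A-B)
E
python3 - <<'E'
from h import *
t=cam("top"); s=cam("side")
for q in [(349,277),(541,251),(552,312),(357,339)]: print("board",plane(t,np.array(q)/1.4,.016).round(4))
for q in [(208,303),(291,308),(285,374),(202,367)]: print("tray",plane(t,np.array(q)/1.4,.02).round(4))
im=t["pixels"]; hsv=cv2.cvtColor(im,cv2.COLOR_BGR2HSV)
a=im[170:250,240:405]; b=im=s["pixels"][145:270,255:320]
A=cv2.resize(a,None,fx=4.8,fy=4.8,interpolation=cv2.INTER_CUBIC)
cv2.imwrite("pics/ct.png",A)
cv2.imwrite("pics/cs.png",cv2.resize(b,None,fx=4.7,fy=4.7,interpolation=cv2.INTER_CUBIC))
E
```

```text
board [0.6222 0.1174 0.016 ]
board [ 0.6803 -0.2718  0.016 ]
board [ 0.5559 -0.2916  0.016 ]
board [0.4979 0.0994 0.016 ]
tray [0.5661 0.3976 0.02  ]
tray [0.558  0.2315 0.02  ]
tray [0.4274 0.2398 0.02  ]
tray [0.4391 0.4042 0.02  ]
```

View pics/ct.png

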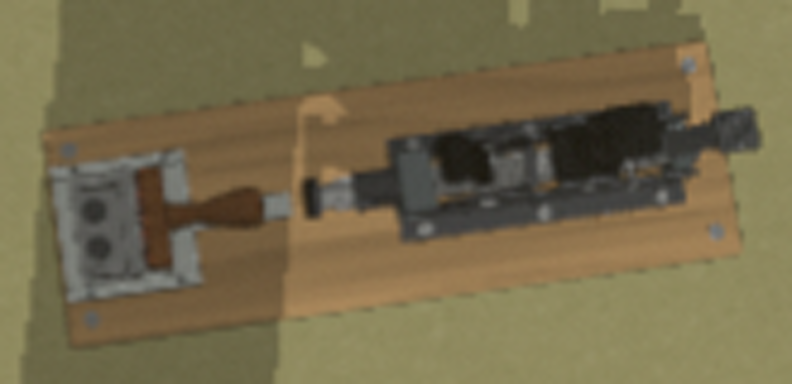

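View pics/cs.png

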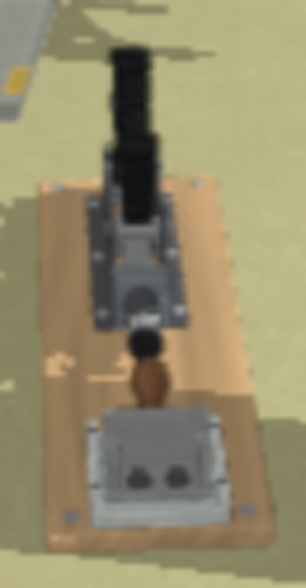

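```bash
cat >> h.py <<'E'
Y=np.array([-.147,.989,0]);Y/=np.linalg.norm(Y);X=np.array([Y[1],-Y[0],0]);O=np.array([.5854,-.0619,0])
def P(x,y,z): return O+x*X+y*Y+np.array([0,0,z])
def toP(w): d=np.array(w)-O; return np.array([d@X,d@Y,d[2]])
E
python3 - <<'E'
from h import *
from scipy.spatial.transform import Rotation as R
t=cam("top"); s=cam("side")
c=lambda u,v:(240+u/4.8,170+v/4.8)
e=lambda u,v:(255+u/4.7,145+v/4.7)
for n,p,z in [("trig",c(465,158),.145),("trigR",c(490,158),.149),("trigL",c(440,158),.141),("gripL",c(557,145),.16),("gripR",c(665,130),.16),("thumb",c(738,130),.087),("thumbR",c(760,128),.087),("thumbL",c(718,132),.087),("stampblockL",c(137,215),.054),("blockR",c(170,215),.054),("handleEnd",c(262,203),.04),("knobEnd",c(290,203),.04),("pad",c(305,198),.04),("handlemid",c(215,210),.052),("stop",c(130,215),.066),("shelf near",c(192,220),.026),("hup",c(140,170),.054),("hdn",c(150,268),.054)]:
    w=plane(t,p,z); print(n,w.round(4),toP(w).round(4))
for n,p,z in [("trig top side",e(140,140),.149),("trigfrontbottom",e(140,220),.1),("grip top",e(130,50),.16),("padside",e(147,342),.04)]:
    w=plane(s,p,z); print(n,w.round(4),toP(w).round(4))
st=env.sense(); print(R.from_quat(st["ee_rot"]).as_matrix().round(3))
M=np.c_[X,-np.array([0,0,1]),Y]
A=R.from_quat(st["ee_rot"]).as_matrix()
for k in(1,-1):
    D=A.T@np.c_[k*X,-np.array([0,0,1]),k*Y]; print(k,R.from_matrix(D).as_rotvec())
E
```

```text
trig [ 0.5927 -0.1097  0.145 ] [ 0.0002 -0.0484  0.145 ]
trigR [ 0.5923 -0.1222  0.149 ] [-0.0021 -0.0606  0.149 ]
trigL [ 0.5931 -0.0972  0.141 ] [ 0.0024 -0.0361  0.141 ]
gripL [ 0.5979 -0.1551  0.16  ] [-0.0013 -0.0941  0.16  ]
gripR [ 0.6064 -0.2114  0.16  ] [-0.0012 -0.151   0.16  ]
thumb [ 0.6182 -0.2709  0.087 ] [ 0.0017 -0.2116  0.087 ]
thumbR [ 0.6195 -0.2833  0.087 ] [ 0.0012 -0.224   0.087 ]
thumbL [ 0.617  -0.2597  0.087 ] [ 0.0022 -0.2003  0.087 ]
stampblockL [0.5707 0.0622 0.054 ] [0.0037 0.1249 0.054 ]
blockR [0.5709 0.0436 0.054 ] [0.0012 0.1064 0.054 ]
handleEnd [ 0.5799 -0.0091  0.04  ] [0.0024 0.053  0.04  ]
knobEnd [ 0.5801 -0.0251  0.04  ] [0.0002 0.0372 0.04  ]
pad [ 0.5831 -0.0337  0.04  ] [0.0019 0.0282 0.04  ]
handlemid [0.5743 0.0181 0.052 ] [0.0008 0.0808 0.052 ]
stop [0.5694 0.066  0.066 ] [0.003  0.1288 0.066 ]
shelf near [0.5712 0.0307 0.026 ] [-0.0004  0.0937  0.026 ]
hup [0.5964 0.0608 0.054 ] [0.0289 0.1198 0.054 ]
hdn [0.5408 0.0545 0.054 ] [-0.027   0.1217  0.054 ]
trig top side [ 0.5902 -0.0957  0.149 ] [-0.0002 -0.0341  0.149 ]
trigfrontbottom [ 0.5892 -0.0827  0.1   ] [ 0.0007 -0.0212  0.1   ]
grip top [ 0.6062 -0.1955  0.16  ] [ 0.0009 -0.1352  0.16  ]
padside [ 0.5809 -0.0377  0.04  ] [-0.0009  0.0246  0.04  ]
[[-0.446 -0.    -0.895]
 [ 0.895  0.001 -0.446]
 [ 0.001 -1.     0.   ]]
1 [-6.54784096e-04  1.88603832e+00  3.45626608e-04]
-1 [ 3.17048446e-04 -1.25555421e+00  6.00643223e-04]
```

Call:
carry_out(
  moves=[
    [0,0,0,0,-1,0],
    [0,0,0,0,-1,0],
    [0,0,0,0,-1,0],
    [0,0,0,0,-1,0],
    [0,0,0,0,-1,0],
    [0,0,0,0,-1,0],
    [0,0,0,0,-1,0],
    [0,0,0,0,-1,0],
  ],
  hand=0,
)

```text
time: 0.97
tcp_pos: [0.2679, -0.5368, 0.2311]
ee_rot: [0.163, 0.688, -0.688, -0.163]
wrist_force: [-0.6, 0.2, 0.6]
gripper_width: -0.0002
```

Call:
carry_out(
  moves=[
    [0,0,0,0,-1,0],
    [0,0,0,0,-1,0],
    [0,0,0,0,-1,0],
    [0,0,0,0,-1,0],
    [0,0,0,0,-1,0],
    [0,0,0,0,-1,0],
    [0,0,0,0,-1,0],
    [0,0,0,0,-0.7,0],
  ],
)

```text
time: 1.63
tcp_pos: [0.2678, -0.5368, 0.2312]
ee_rot: [-0.054, 0.705, -0.705, 0.054]
wrist_force: [0.1, 0.9, 0.0]
gripper_width: 0.0001
```

```bash
cat >> h.py <<'E'
from scipy.spatial.transform import Rotation as Rn
def go(w):
    s=env.sense(); A=Rn.from_quat(s["ee_rot"]).as_matrix()
    D=A.T@np.c_[-X,[0,0,-1.],-Y]
    print("t",round(s["time"],2),"tcpP",toP(s["tcp_pos"]).round(4),"shift/0.3",(A.T@(np.array(w)-s["tcp_pos"])/.3).round(3),"turn/.08",(Rn.from_matrix(D).as_rotvec()/.08).round(2),"F press",[round(float(s["wrist_force"]@v),2) for v in(X,Y,[0,0,1])],s["gripper_width"].round(4))
E
python3 -c "
from h import *
go(P(0,.02,.2))"
```

```text
Traceback (most recent call last):
  File "h.py", line 23, in go
    print("t",round(s["time"],2),"tcpP",toP(s["tcp_pos"]).round(4),"shift/0.3",(A.T@(np.array(w)-s["tcp_pos"])/.3).round(3),"turn/.08",(Rn.from_matrix(D).as_rotvec()/.08).round(2),"F press",[round(float(s["wrist_force"]@v),2) for v in(X,Y,[0,0,1])],s["gripper_width"].round(4))
                                                                                                                                                                                                                                                         ^^^^^^^^^^^^^^^^^^^^^^^^
AttributeError: 'float' object has no attribute 'round'
```

```bash
sed -i 's/s\["gripper_width"\].round(4)/round(float(s["gripper_width"]),4)/' h.py
python3 -c "
from h import *
go(P(0,.02,.2))"
```

```text
t 1.63 tcpP [-0.3839 -0.4231  0.2312] shift/0.3 [-1.286  0.104 -1.471] turn/.08 [0.   0.06 0.  ] F press [0.25, 0.92, 0.01] 0.0001
```

Call:
carry_out(
  moves=[
    [-0.08,0,-0.092,0,0,0],
    [-0.08,0,-0.092,0,0,0],
    [-0.08,0,-0.092,0,0,0],
    [-0.08,0,-0.092,0,0,0],
    [-0.08,0,-0.092,0,0,0],
    [-0.08,0,-0.092,0,0,0],
    [-0.08,0,-0.092,0,0,0],
    [-0.08,0,-0.092,0,0,0],
  ],
)

```text
time: 2.3
tcp_pos: [0.4258, -0.2885, 0.2315]
ee_rot: [0.052, -0.705, 0.705, -0.052]
wrist_force: [1.2, -0.7, 0.0]
gripper_width: -0.0003
```

Call:
carry_out(
  moves=[
    [-0.08,0,-0.092,0,0,0],
    [-0.08,0,-0.092,0,0,0],
    [-0.08,0,-0.092,0,0,0],
    [-0.08,0,-0.092,0,0,0],
    [-0.08,0,-0.092,0,0,0],
    [-0.08,0,-0.092,0,0,0],
    [-0.08,0,-0.092,0,0,0],
    [-0.08,0,-0.092,0,0,0],
  ],
)

```text
time: 2.97
tcp_pos: [0.5833, -0.0417, 0.2314]
ee_rot: [-0.052, 0.705, -0.705, 0.052]
wrist_force: [-0.2, -1.1, 0.2]
gripper_width: -0.0
```

Call:
carry_out(
  moves=[
    [0,0.06,0,0,0,0],
    [0,0.044,0,0,0,0],
    [0,0,0,0,0,0],
  ],
)

```text
time: 3.22
tcp_pos: [0.5811, -0.0432, 0.1959]
ee_rot: [-0.055, 0.705, -0.705, 0.05]
wrist_force: [-0.4, 0.3, -0.8]
gripper_width: -0.0001
```

```bash
python3 -c "
from h import *
go(P(0,0,.133))
t=cam('top');s=cam('side')
a=cv2.resize(t['pixels'][150:270,240:410],None,fx=3,fy=3,interpolation=cv2.INTER_CUBIC)
b=cv2.resize(s['pixels'][110:270,235:335],None,fx=2.25,fy=2.25,interpolation=cv2.INTER_CUBIC)
cv2.imwrite('pics/c1.png',np.hstack([a,b]))"
```

```text
t 3.22 tcpP [-0.0015  0.0192  0.1959] shift/0.3 [-0.006  0.21   0.064] turn/.08 [0.01 0.01 0.08] F press [-0.33, 0.37, -0.83] -0.0001
```

View pics/c1.png

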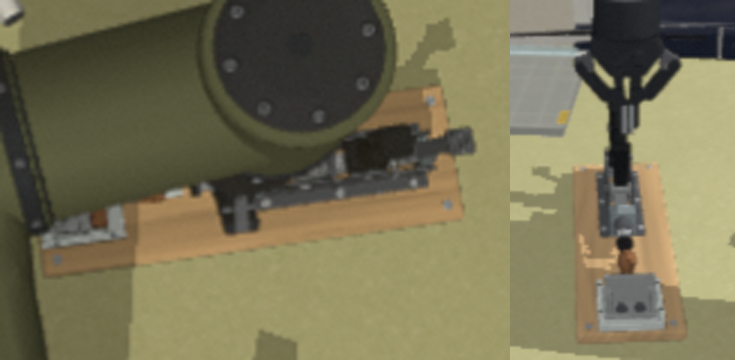

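Top and side views show the closed fingers in line with the press, just ahead of the trigger. I'll lower and approach.

Call:
carry_out(
  moves=[
    [0,0.07,0.02,0,0,0],
    [0,0.07,0.02,0,0,0],
    [0,0.07,0.02,0,0,0],
    [-0.005,0,0.01,0,0,0],
    [0,0,0.01,0,0,0],
    [0,0,0.01,0,0,0],
    [0,0,0.01,0,0,0],
    [0,0,0.01,0,0,0],
  ],
)

```text
time: 3.98
tcp_pos: [0.5897, -0.0762, 0.1391]
ee_rot: [-0.051, 0.705, -0.705, 0.053]
wrist_force: [0.2, -0.7, 0.2]
gripper_width: -0.0001
```

```bash
python3 -c "
from h import *
go(P(0,-.025,.133))"
```

```text
t 3.98 tcpP [ 0.0021 -0.0148  0.1391] shift/0.3 [0.007 0.02  0.034] turn/.08 [-0.    0.01 -0.03] F press [0.14, -0.72, 0.24] -0.0001
```

Call:
carry_out(
  moves=[
    [0.005,0.018,0.01,0,0,0],
    [0,0,0.01,0,0,0],
    [0,0,0.01,0,0,0],
    [0,0,0.01,0,0,0],
    [0,0,0.01,0,0,0],
  ],
)

```text
time: 4.4
tcp_pos: [0.5899, -0.0907, 0.1321]
ee_rot: [-0.052, 0.705, -0.705, 0.053]
wrist_force: [-0.4, 3.7, 2.1]
gripper_width: 0.0002
```

```bash
python3 -c "
from h import *
go(P(0,-.025,.133))"
```

```text
t 4.4 tcpP [ 0.0002 -0.0292  0.1321] shift/0.3 [ 0.001 -0.003 -0.014] turn/.08 [ 0.01  0.01 -0.01] F press [0.19, 3.7, 2.11] 0.0002
```

Call:
carry_out(
  moves=[
    [0,0,0.01,0,0,0],
    [0,0,0.01,0,0,0],
    [0,0,0.01,0,0,0],
    [0,0,0.01,0,0,0],
    [0,0,0.01,0,0,0],
  ],
)

```text
time: 4.82
tcp_pos: [0.5926, -0.1048, 0.1328]
ee_rot: [-0.052, 0.706, -0.705, 0.053]
wrist_force: [-1.6, 7.8, 6.0]
gripper_width: -0.0002
```

Call:
carry_out(
  moves=[
    [0,0,0.01,0,0,0],
    [0,0,0.01,0,0,0],
    [0,0,0.01,0,0,0],
    [0,0,0.01,0,0,0],
    [0,0,0.01,0,0,0],
  ],
)

```text
time: 5.23
tcp_pos: [0.5949, -0.1198, 0.1328]
ee_rot: [-0.052, 0.706, -0.705, 0.053]
wrist_force: [-0.7, 6.3, 5.7]
gripper_width: 0.0002
```

```bash
python3 -c "
from h import *
go(P(0,-.025,.133))"
```

```text
t 5.23 tcpP [ 0.0008 -0.0587  0.1328] shift/0.3 [ 0.003 -0.001 -0.112] turn/.08 [ 0.01  0.02 -0.03] F press [0.27, 6.35, 5.69] 0.0002
```

Call:
carry_out(
  moves=[
    [0,0.001,0.01,0,0,0],
    [0,0.002,0.01,0,0,0],
    [0,0.002,0.01,0,0,0],
  ],
)

```text
time: 5.48
tcp_pos: [0.5961, -0.1288, 0.1311]
ee_rot: [-0.052, 0.706, -0.705, 0.053]
wrist_force: [-0.8, 6.7, 4.9]
gripper_width: -0.0004
```

Call:
carry_out(
  moves=[
    [0,0.003,0.01,0,0,0],
    [0,0,0,0,0,0],
  ],
)

```text
time: 5.65
tcp_pos: [0.5965, -0.1319, 0.1301]
ee_rot: [-0.052, 0.706, -0.705, 0.053]
wrist_force: [-1.5, 6.8, 4.3]
gripper_width: -0.0001
```

```bash
python3 -c "
from h import *
go(P(0,-.025,.133))"
```

```text
t 5.65 tcpP [ 0.0007 -0.0708  0.1301] shift/0.3 [ 0.002 -0.009 -0.153] turn/.08 [ 0.01  0.01 -0.03] F press [-0.43, 6.95, 4.32] -0.0001
```

Call:
carry_out(
  moves=[
    [0,0,0.008,0,0,0],
    [0,0,0,0,0,0],
  ],
)

```text
time: 5.82
tcp_pos: [0.5966, -0.1324, 0.1301]
ee_rot: [-0.052, 0.707, -0.704, 0.053]
wrist_force: [-3.7, 13.4, 6.4]
gripper_width: -0.0002
```

```bash
python3 -c "
from h import *
go(P(0,-.02,.133))"
```

```text
t 5.82 tcpP [ 0.0008 -0.0714  0.1301] shift/0.3 [ 0.002 -0.009 -0.171] turn/.08 [ 0.05  0.03 -0.02] F press [-1.7, 13.78, 6.35] -0.0002
```

Call:
carry_out(
  moves=[
    [0,0,-0.06,0,0,0],
    [0,0,-0.06,0,0,0],
    [0,0,-0.06,0,0,0],
    [0,0,0,0,0,0],
    [0,0,0,0,0,0],
  ],
)

```text
time: 6.23
tcp_pos: [0.5882, -0.0813, 0.1292]
ee_rot: [0.053, -0.705, 0.705, -0.053]
wrist_force: [0.2, 0.4, -0.1]
gripper_width: -0.0
```

```bash
python3 -c "
from h import *
go(P(0,-.025,.133))
s=cam('side');t=cam('top')
b=cv2.resize(s['pixels'][145:270,255:320],None,fx=4.7,fy=4.7,interpolation=cv2.INTER_CUBIC)
cv2.imwrite('pics/c2.png',b)"
```

```text
t 6.23 tcpP [-1.000e-04 -1.960e-02  1.292e-01] shift/0.3 [-0.    -0.013  0.018] turn/.08 [-0.01  0.02  0.  ] F press [0.21, 0.35, -0.15] -0.0
```

View pics/c2.png

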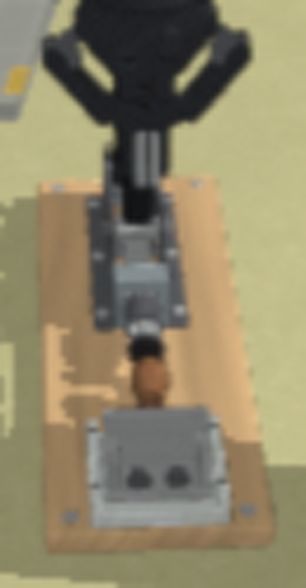

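The pad has advanced about 8 mm (crop position (148,348), with the knob just ahead of it). Now the second stroke, monitored.

Call:
carry_out(
  moves=[
    [0,-0.013,0.012,0,0,0],
    [0,0,0.012,0,0,0],
    [0,0,0.012,0,0,0],
    [0,-0.003,0.012,0,0,0],
    [0,-0.003,0.012,0,0,0],
    [0,0,0.012,0,0,0],
  ],
)

```text
time: 6.83
tcp_pos: [0.5919, -0.1023, 0.1359]
ee_rot: [-0.052, 0.706, -0.705, 0.053]
wrist_force: [-2.7, 7.8, 6.1]
gripper_width: 0.0001
```

Call:
carry_out(
  moves=[
    [0,0,0.01,0,0,0],
    [0,0,0.01,0,0,0],
    [0,0,0.01,0,0,0],
  ],
)

```text
time: 7.08
tcp_pos: [0.5935, -0.1112, 0.1362]
ee_rot: [-0.052, 0.706, -0.705, 0.053]
wrist_force: [-0.2, 6.8, 5.3]
gripper_width: 0.0
```

Call:
carry_out(
  moves=[
    [0,0.002,0.01,0,0,0],
    [0,0.002,0.01,0,0,0],
    [0,0.002,0.01,0,0,0],
  ],
)

```text
time: 7.33
tcp_pos: [0.5949, -0.1201, 0.1344]
ee_rot: [-0.052, 0.706, -0.705, 0.053]
wrist_force: [-1.0, 6.1, 5.3]
gripper_width: 0.0001
```

```bash
python3 -c "
from h import *
go(P(0,-.0685,.133))"
```

```text
t 7.33 tcpP [ 0.0008 -0.059   0.1344] shift/0.3 [0.003 0.005 0.032] turn/.08 [ 0.01  0.01 -0.03] F press [-0.13, 6.19, 5.28] 0.0001
```

Call:
carry_out(
  moves=[
    [0,0.003,0.01,0,0,0],
    [0,0.003,0.01,0,0,0],
    [0,0.002,0.01,0,0,0],
    [0,0,0.005,0,0,0],
    [0,0,0,0,0,0],
  ],
)

```text
time: 7.75
tcp_pos: [0.5963, -0.1308, 0.1315]
ee_rot: [-0.052, 0.706, -0.705, 0.053]
wrist_force: [1.1, 4.6, 3.3]
gripper_width: -0.0005
```

Call:
carry_out(
  moves=[
    [0,0,-0.06,0,0,0],
    [0,0,-0.06,0,0,0],
    [0,0,-0.05,0,0,0],
    [0,0,0,0,0,0],
    [0,0,0,0,0,0],
  ],
)

```text
time: 8.17
tcp_pos: [0.5881, -0.0808, 0.1308]
ee_rot: [0.053, -0.705, 0.705, -0.052]
wrist_force: [-0.5, -0.8, -0.0]
gripper_width: -0.0002
```

```bash
python3 -c "
from h import *
go(P(0,-.025,.133))
s=cam('side')
b=cv2.resize(s['pixels'][205:240,265:310],None,fx=10,fy=10,interpolation=cv2.INTER_CUBIC)
cv2.imwrite('pics/c3.png',b)"
```

```text
t 8.17 tcpP [-1.000e-04 -1.910e-02  1.308e-01] shift/0.3 [-0.    -0.007  0.02 ] turn/.08 [-0.01  0.01  0.  ] F press [-0.63, -0.74, -0.05] -0.0002
```

View pics/c3.png

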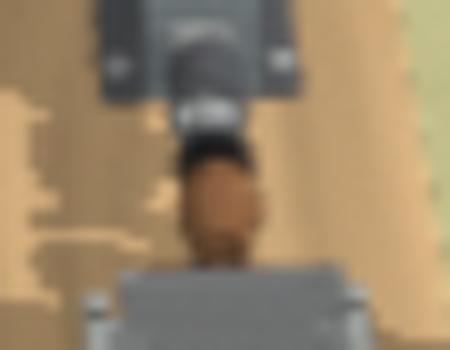

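The pad is close to the knob (crop (215,150)). Now the third stroke, slow.

Call:
carry_out(
  moves=[
    [0,-0.01,0.012,0,0,0],
    [0,0,0.012,0,0,0],
    [0,-0.003,0.012,0,0,0],
    [0,-0.004,0.012,0,0,0],
    [0,-0.003,0.01,0,0,0],
    [0,0,0,0,0,0],
  ],
)

```text
time: 8.72
tcp_pos: [0.5909, -0.0977, 0.137]
ee_rot: [-0.052, 0.706, -0.705, 0.052]
wrist_force: [-1.3, 5.9, 2.3]
gripper_width: 0.0001
```

Call:
carry_out(
  moves=[
    [0,-0.002,0.008,0,0,0],
    [0,0,0.008,0,0,0],
    [0,0,0.008,0,0,0],
    [0,0,0,0,0,0],
  ],
)

```text
time: 9.05
tcp_pos: [0.5921, -0.1046, 0.1383]
ee_rot: [-0.052, 0.706, -0.705, 0.053]
wrist_force: [-2.0, 5.7, 5.6]
gripper_width: -0.0002
```

Call:
carry_out(
  moves=[
    [0,0.001,0.008,0,0,0],
    [0,0.001,0.008,0,0,0],
    [0,0.001,0.008,0,0,0],
    [0,0,0,0,0,0],
  ],
)

```text
time: 9.38
tcp_pos: [0.5935, -0.1117, 0.1376]
ee_rot: [-0.052, 0.705, -0.705, 0.053]
wrist_force: [-1.0, 5.9, 5.7]
gripper_width: 0.0003
```

```bash
python3 -c "
from h import *
go(P(0,-.0685,.133))"
```

```text
t 9.38 tcpP [ 0.0007 -0.0505  0.1376] shift/0.3 [0.002 0.015 0.06 ] turn/.08 [ 0.01  0.01 -0.03] F press [-0.15, 5.96, 5.69] 0.0003
```

Call:
carry_out(
  moves=[
    [0,0.002,0.008,0,0,0],
    [0,0.002,0.008,0,0,0],
    [0,0.002,0.008,0,0,0],
    [0,0,0,0,0,0],
  ],
)

```text
time: 9.72
tcp_pos: [0.5946, -0.1188, 0.1357]
ee_rot: [-0.052, 0.705, -0.705, 0.053]
wrist_force: [0.5, 6.2, 3.9]
gripper_width: -0.0001
```

Call:
carry_out(
  moves=[
    [0,0.003,0.008,0,0,0],
    [0,0.003,0.008,0,0,0],
    [0,0,0,0,0,0],
  ],
)

```text
time: 9.97
tcp_pos: [0.5952, -0.1236, 0.1337]
ee_rot: [-0.052, 0.705, -0.705, 0.053]
wrist_force: [-0.2, 5.7, 4.1]
gripper_width: 0.0002
```

Call:
carry_out(
  moves=[
    [0,0.003,0.008,0,0,0],
    [0,0.003,0.008,0,0,0],
    [0,0,0,0,0,0],
  ],
)

```text
time: 10.22
tcp_pos: [0.596, -0.1281, 0.1321]
ee_rot: [-0.052, 0.706, -0.705, 0.053]
wrist_force: [-0.8, 6.8, 4.2]
gripper_width: 0.0002
```

```bash
python3 -c "
from h import *
go(P(0,-.0685,.133))"
```

```text
t 10.22 tcpP [ 0.0007 -0.0671  0.1321] shift/0.3 [ 0.002 -0.003  0.005] turn/.08 [ 0.01  0.01 -0.03] F press [0.21, 6.81, 4.21] 0.0002
```

Call:
carry_out(
  moves=[
    [0,0.002,0.008,0,0,0],
    [0,0,0.002,0,0,0],
    [0,0,0,0,0,0],
  ],
)

```text
time: 10.47
tcp_pos: [0.5964, -0.1309, 0.1316]
ee_rot: [-0.052, 0.706, -0.705, 0.053]
wrist_force: [-1.1, 8.0, 5.1]
gripper_width: 0.0001
```

Call:
carry_out(
  moves=[
    [0,0,-0.06,0,0,0],
    [0,0,-0.06,0,0,0],
    [0,0,-0.05,0,0,0],
    [0,0,0,0,0,0],
    [0,0,0,0,0,0],
  ],
)

```text
time: 10.88
tcp_pos: [0.5882, -0.0813, 0.1305]
ee_rot: [0.053, -0.705, 0.705, -0.052]
wrist_force: [-0.3, -0.6, 0.0]
gripper_width: 0.0002
```

Call:
carry_out(
  moves=[
    [0,-0.012,0.01,0,0,0],
    [0,0,0.01,0,0,0],
    [0,-0.003,0.01,0,0,0],
    [0,-0.003,0.01,0,0,0],
    [0,0,0,0,0,0],
  ],
)

```text
time: 11.3
tcp_pos: [0.5903, -0.0938, 0.1364]
ee_rot: [-0.052, 0.705, -0.705, 0.052]
wrist_force: [0.3, 2.0, 2.6]
gripper_width: 0.0001
```

```bash
python3 -c "
from h import *
go(P(0,-.0685,.133))"
```

```text
t 11.3 tcpP [ 0.0002 -0.0322  0.1364] shift/0.3 [0.    0.011 0.121] turn/.08 [ 0.   -0.01 -0.01] F press [0.6, 1.91, 2.55] 0.0001
```

Call:
carry_out(
  moves=[
    [0,-0.003,0.008,0,0,0],
    [0,-0.003,0.008,0,0,0],
    [0,0,0,0,0,0],
  ],
)

```text
time: 11.55
tcp_pos: [0.5908, -0.0972, 0.1374]
ee_rot: [-0.052, 0.706, -0.705, 0.052]
wrist_force: [-0.1, 6.3, 1.6]
gripper_width: 0.0003
```

Call:
carry_out(
  moves=[
    [0,-0.002,0.008,0,0,0],
    [0,-0.002,0.008,0,0,0],
    [0,0,0,0,0,0],
  ],
)

```text
time: 11.8
tcp_pos: [0.5914, -0.1014, 0.1386]
ee_rot: [-0.053, 0.706, -0.704, 0.053]
wrist_force: [-2.5, 8.4, 1.6]
gripper_width: -0.0002
```

Call:
carry_out(
  moves=[
    [0,-0.001,0.008,0,0,0],
    [0,0,0.008,0,0,0],
    [0,0,0,0,0,0],
  ],
)

```text
time: 12.05
tcp_pos: [0.5921, -0.106, 0.1394]
ee_rot: [-0.053, 0.706, -0.704, 0.053]
wrist_force: [-2.0, 8.6, 5.4]
gripper_width: -0.0001
```

```bash
python3 -c "
from h import *
go(P(0,-.0685,.133))"
```

```text
t 12.05 tcpP [ 0.0002 -0.0446  0.1394] shift/0.3 [0.001 0.021 0.08 ] turn/.08 [ 0.03  0.02 -0.01] F press [-0.72, 8.8, 5.44] -0.0001
```

Squeezing has started. Continuing slowly.

Call:
carry_out(
  moves=[
    [0,0,0.008,0,0,0],
    [0,0,0.006,0,0,0],
    [0,0,0,0,0,0],
  ],
)

```text
time: 12.3
tcp_pos: [0.5928, -0.1101, 0.14]
ee_rot: [-0.052, 0.706, -0.704, 0.053]
wrist_force: [-2.8, 9.0, 8.0]
gripper_width: 0.0002
```

Call:
carry_out(
  moves=[
    [0,0,0.007,0,0,0],
    [0,0.001,0.006,0,0,0],
    [0,0,0,0,0,0],
  ],
)

```text
time: 12.55
tcp_pos: [0.5936, -0.1138, 0.1401]
ee_rot: [-0.052, 0.706, -0.704, 0.053]
wrist_force: [-2.9, 10.4, 8.0]
gripper_width: -0.0003
```

```bash
python3 -c "
from h import *
go(P(0,-.0685,.133))"
```

```text
t 12.55 tcpP [ 0.0005 -0.0526  0.1401] shift/0.3 [0.002 0.024 0.053] turn/.08 [ 0.03  0.02 -0.02] F press [-1.35, 10.71, 7.96] -0.0003
```

Call:
carry_out(
  moves=[
    [0,0.003,0.007,0,0,0],
    [0,0.003,0.006,0,0,0],
    [0,0,0,0,0,0],
  ],
)

```text
time: 12.8
tcp_pos: [0.5947, -0.1174, 0.1386]
ee_rot: [-0.052, 0.706, -0.704, 0.054]
wrist_force: [-3.2, 11.4, 7.9]
gripper_width: 0.0003
```

Call:
carry_out(
  moves=[
    [0,0.003,0.007,0,0,0],
    [0,0.003,0.006,0,0,0],
    [0,0,0,0,0,0],
  ],
)

```text
time: 13.05
tcp_pos: [0.5955, -0.1212, 0.137]
ee_rot: [-0.052, 0.706, -0.704, 0.054]
wrist_force: [-2.1, 10.5, 8.4]
gripper_width: 0.0003
```

```bash
python3 -c "
from h import *
go(P(0,-.0685,.133))"
```

```text
t 13.05 tcpP [ 0.0013 -0.0601  0.137 ] shift/0.3 [0.004 0.013 0.028] turn/.08 [ 0.03  0.03 -0.05] F press [-0.5, 10.72, 8.43] 0.0003
```

Call:
carry_out(
  moves=[
    [0,0.005,0.007,0,0,0],
    [0,0.004,0.006,0,0,0],
    [0,0,0,0,0,0],
  ],
)

```text
time: 13.3
tcp_pos: [0.5962, -0.125, 0.1343]
ee_rot: [-0.052, 0.706, -0.704, 0.054]
wrist_force: [-1.2, 11.8, 8.3]
gripper_width: -0.0002
```

Call:
carry_out(
  moves=[
    [0,0.004,0.007,0,0,0],
    [0,0.004,0.006,0,0,0],
    [0,0,0,0,0,0],
  ],
)

```text
time: 13.55
tcp_pos: [0.5968, -0.1287, 0.1318]
ee_rot: [-0.052, 0.706, -0.704, 0.054]
wrist_force: [-1.8, 12.9, 9.0]
gripper_width: 0.0001
```

```bash
python3 -c "
from h import *
go(P(0,-.0685,.133))"
```

```text
t 13.55 tcpP [ 0.0014 -0.0677  0.1318] shift/0.3 [ 0.005 -0.004  0.003] turn/.08 [ 0.03  0.03 -0.05] F press [0.08, 12.98, 9.01] 0.0001
```

Call:
carry_out(
  moves=[
    [0,0.002,0.004,0,0,0],
    [0,0,0.002,0,0,0],
    [0,0,0,0,0,0],
  ],
)

```text
time: 13.8
tcp_pos: [0.5971, -0.1303, 0.1314]
ee_rot: [-0.052, 0.706, -0.704, 0.054]
wrist_force: [-2.6, 12.7, 8.3]
gripper_width: 0.0002
```

```bash
python3 -c "
from h import *
go(P(0,-.0685,.133))"
```

```text
t 13.8 tcpP [ 0.0015 -0.0693  0.1314] shift/0.3 [ 0.005 -0.005 -0.003] turn/.08 [ 0.03  0.03 -0.05] F press [-0.71, 12.98, 8.35] 0.0002
```

Call:
carry_out(
  moves=[
    [0,0,-0.05,0,0,0],
    [0,0,-0.06,0,0,0],
    [0,0,-0.06,0,0,0],
    [-0.004,0,0,0,0,0],
    [0,0,0,0,0,0],
  ],
)

```text
time: 14.22
tcp_pos: [0.5895, -0.0818, 0.1294]
ee_rot: [0.053, -0.705, 0.705, -0.053]
wrist_force: [0.7, -1.1, -0.4]
gripper_width: -0.0001
```

Call:
carry_out(
  moves=[
    [0,0.005,0.01,0,0,0],
    [0,0,0.01,0,0,0],
    [0,-0.002,0.01,0,0,0],
    [0,0,0,0,0,0],
  ],
)

```text
time: 14.55
tcp_pos: [0.591, -0.0917, 0.1288]
ee_rot: [-0.052, 0.705, -0.705, 0.052]
wrist_force: [-0.5, 2.7, 0.7]
gripper_width: -0.0001
```

Call:
carry_out(
  moves=[
    [0,-0.003,0.008,0,0,0],
    [0,0,0,0,0,0],
  ],
)

```text
time: 14.72
tcp_pos: [0.5912, -0.0932, 0.1293]
ee_rot: [-0.052, 0.706, -0.705, 0.052]
wrist_force: [0.3, 5.1, -0.0]
gripper_width: -0.0
```

Call:
carry_out(
  moves=[
    [0,-0.002,0.007,0,0,0],
    [0,0,0,0,0,0],
  ],
)

```text
time: 14.88
tcp_pos: [0.5914, -0.0945, 0.1297]
ee_rot: [-0.053, 0.706, -0.705, 0.052]
wrist_force: [-1.1, 6.5, -0.2]
gripper_width: -0.0002
```

```bash
python3 -c "
from h import *
go(P(0,-.0685,.133))"
```

```text
t 14.88 tcpP [ 0.0011 -0.0332  0.1297] shift/0.3 [ 0.004 -0.011  0.118] turn/.08 [0.02 0.01 0.  ] F press [-0.09, 6.62, -0.21] -0.0002
```

Call:
carry_out(
  moves=[
    [0,-0.002,0.006,0,0,0],
    [0,0,0,0,0,0],
  ],
)

```text
time: 15.05
tcp_pos: [0.5916, -0.0957, 0.1302]
ee_rot: [-0.053, 0.706, -0.704, 0.052]
wrist_force: [-1.5, 8.7, 0.8]
gripper_width: 0.0003
```

Call:
carry_out(
  moves=[
    [0,-0.002,0.006,0,0,0],
    [0,0,0,0,0,0],
  ],
)

```text
time: 15.22
tcp_pos: [0.5917, -0.0969, 0.1305]
ee_rot: [-0.053, 0.706, -0.704, 0.052]
wrist_force: [-2.2, 10.2, 0.5]
gripper_width: 0.0001
```

Call:
carry_out(
  moves=[
    [0,-0.002,0.006,0,0,0],
    [0,0,0,0,0,0],
  ],
)

```text
time: 15.38
tcp_pos: [0.5919, -0.0983, 0.1309]
ee_rot: [-0.053, 0.707, -0.704, 0.052]
wrist_force: [-2.7, 11.0, 0.9]
gripper_width: 0.0002
```

```bash
python3 -c "
from h import *
go(P(0,-.0685,.133))"
```

```text
t 15.38 tcpP [ 0.0011 -0.0369  0.1309] shift/0.3 [ 0.004 -0.007  0.105] turn/.08 [0.05 0.02 0.01] F press [-1.02, 11.3, 0.85] 0.0002
```

About 11 N already at pickup, still rising, so the ratchet is holding over 20 N. I'll let go and travel over to the thumb lever.

Call:
carry_out(
  moves=[
    [0,0,-0.06,0,0,0],
    [0,0,-0.06,0,0,0],
    [0,-0.1,0,0,0,0],
    [0,-0.1,0,0,0,0],
    [0,-0.07,0,0,0,0],
    [0.004,0,0,0,0,0],
    [0,0,0.1,0,0,0],
    [0,0,0.1,0,0,0],
  ],
)

```text
time: 16.05
tcp_pos: [0.5948, -0.1246, 0.2135]
ee_rot: [0.053, -0.705, 0.705, -0.053]
wrist_force: [-0.1, 1.3, -0.5]
gripper_width: -0.0002
```

Call:
carry_out(
  moves=[
    [0,0,0.1,0,0,0],
    [0,0,0.1,0,0,0],
    [0,0,0.1,0,0,0],
    [0,0,0.1,0,0,0],
    [0,0,0.05,0,0,0],
    [0,0,0,0,0,0],
  ],
)

```text
time: 16.55
tcp_pos: [0.6138, -0.2614, 0.2115]
ee_rot: [0.052, -0.705, 0.705, -0.05]
wrist_force: [0.3, 0.3, -0.0]
gripper_width: 0.0001
```

```bash
python3 -c "
from h import *
go(P(0.001,-.213,.1))
t=cam('top');s=cam('side')
a=cv2.resize(t['pixels'][150:270,240:410],None,fx=3,fy=3,interpolation=cv2.INTER_CUBIC)
b=cv2.resize(s['pixels'][110:270,235:335],None,fx=2.25,fy=2.25,interpolation=cv2.INTER_CUBIC)
cv2.imwrite('pics/c4.png',np.hstack([a,b]))"
```

```text
t 16.55 tcpP [-0.0012 -0.2015  0.2115] shift/0.3 [-0.008  0.372  0.038] turn/.08 [-0.   -0.04  0.03] F press [0.3, 0.3, -0.03] 0.0001
```

View pics/c4.png

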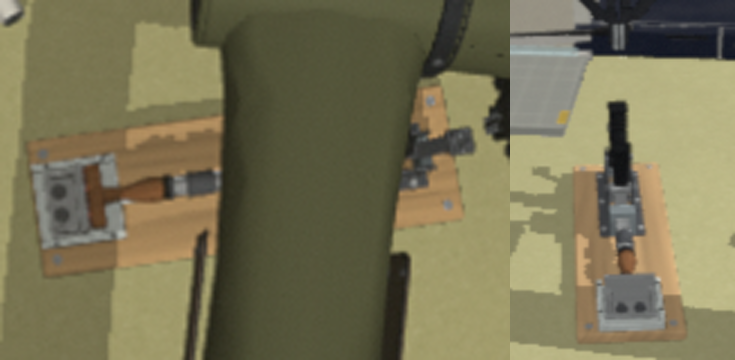

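The stamp is tight against the stop plate. The thumb pad shows at crop (458,140), matching the earlier measurement. I'll wait out the 3 s while aligning.

Call:
carry_out(
  moves=[
    [-0.008,0.05,0.038,0,0,0],
    [0,0.05,0,0,0,0],
    [0,0.05,0,0,0,0],
    [0,0.05,0,0,0,0],
    [0,0.05,0,0,0,0],
    [0,0.05,0,0,0,0],
    [0,0.04,0,0,0,0],
    [0,0,0,0,0,0],
  ],
)

```text
time: 17.32
tcp_pos: [0.6173, -0.2676, 0.1071]
ee_rot: [-0.054, 0.706, -0.704, 0.051]
wrist_force: [0.1, 0.3, -1.1]
gripper_width: -0.0
```

Call:
carry_out(
  moves=[
    [0,0,0,0,0,0],
    [0,0,0,0,0,0],
    [0,0,0,0,0,0],
    [0,0,0,0,0,0],
    [0,0,0,0,0,0],
    [0,0,0,0,0,0],
    [0,0,0,0,0,0],
    [0,0,0,0,0,0],
  ],
)

```text
time: 17.98
tcp_pos: [0.6186, -0.269, 0.1111]
ee_rot: [-0.052, 0.705, -0.705, 0.052]
wrist_force: [0.1, -0.3, 0.2]
gripper_width: -0.0001
```

Call:
carry_out(
  moves=[
    [0,0,0,0,0,0],
    [0,0,0,0,0,0],
    [0,0,0,0,0,0],
    [0,0,0,0,0,0],
    [0,0,0,0,0,0],
    [0,0,0,0,0,0],
    [0,0,0,0,0,0],
    [0,0,0,0,0,0],
  ],
)

```text
time: 18.65
tcp_pos: [0.6186, -0.2689, 0.111]
ee_rot: [-0.052, 0.705, -0.705, 0.052]
wrist_force: [0.6, 0.0, -0.3]
gripper_width: 0.0007
```

Call:
carry_out(
  moves=[
    [0,0,0,0,0,0],
    [0,0,0,0,0,0],
    [0,0,0,0,0,0],
    [0,0,0,0,0,0],
    [0,0,0,0,0,0],
    [0,0,0,0,0,0],
    [0,0,0,0,0,0],
    [0,0,0,0,0,0],
  ],
)

```text
time: 19.32
tcp_pos: [0.6186, -0.2689, 0.111]
ee_rot: [-0.052, 0.705, -0.705, 0.052]
wrist_force: [-0.2, -0.0, -0.2]
gripper_width: -0.0001
```

Call:
carry_out(
  moves=[
    [0,0,0,0,0,0],
    [0,0,0,0,0,0],
    [0,0,0,0,0,0],
    [0,0,0,0,0,0],
    [0,0,0,0,0,0],
    [0,0,0,0,0,0],
    [0,0,0,0,0,0],
    [0,0,0,0,0,0],
  ],
)

```text
time: 19.98
tcp_pos: [0.6186, -0.2689, 0.111]
ee_rot: [-0.052, 0.705, -0.705, 0.052]
wrist_force: [0.5, -0.1, -0.0]
gripper_width: 0.0
```

```bash
python3 -c "
from h import *
go(P(0.001,-.213,.087))"
```

```text
t 19.98 tcpP [ 0.0024 -0.2096  0.111 ] shift/0.3 [0.005 0.08  0.011] turn/.08 [0.   0.01 0.  ] F press [0.52, -0.19, -0.01] 0.0
```

Call:
carry_out(
  moves=[
    [0.005,0.03,0.008,0,0,0],
    [0,0.03,0,0,0,0],
    [0,0.02,0,0,0,0],
    [0,0.01,0,0,0,0],
  ],
)

```text
time: 20.32
tcp_pos: [0.6173, -0.2732, 0.084]
ee_rot: [0.052, -0.704, 0.706, -0.052]
wrist_force: [-1.0, -5.1, 7.4]
gripper_width: 0.0001
```

Call:
carry_out(
  moves=[
    [0,0.01,0,0,0,0],
    [0,0.01,0,0,0,0],
    [0,0.01,0,0,0,0],
    [0,0,0,0,0,0],
  ],
)

```text
time: 20.65
tcp_pos: [0.617, -0.271, 0.0734]
ee_rot: [-0.053, 0.706, -0.705, 0.052]
wrist_force: [0.4, -0.3, 0.7]
gripper_width: 0.0002
```

```bash
python3 -c "
from h import *
go(P(0.001,-.213,.0745))"
```

```text
t 20.65 tcpP [ 0.0005 -0.2115  0.0734] shift/0.3 [-0.002 -0.004  0.005] turn/.08 [0.02 0.   0.02] F press [0.38, -0.33, 0.65] 0.0002
```

Call:
carry_out(
  moves=[
    [0,0,0,0,0,0],
    [0,0,0,0,0,0],
    [0,0,0,0,0,0],
    [0,0,0,0,0,0],
    [0,0,0,0,0,0],
    [0,0,0,0,0,0],
    [0,0,0,0,0,0],
    [0,0,0,0,0,0],
  ],
)

```text
time: 21.32
tcp_pos: [0.6175, -0.2714, 0.075]
ee_rot: [-0.052, 0.705, -0.705, 0.052]
wrist_force: [0.4, 0.7, -0.1]
gripper_width: 0.0002
```

Call:
carry_out(
  moves=[
    [0,0,0,0,0,0],
    [0,0,0,0,0,0],
    [0,0,0,0,0,0],
    [0,0,0,0,0,0],
    [0,0,0,0,0,0],
    [0,0,0,0,0,0],
    [0,0,0,0,0,0],
  ],
)

```text
time: 21.9
tcp_pos: [0.6175, -0.2715, 0.075]
ee_rot: [-0.052, 0.705, -0.705, 0.052]
wrist_force: [-0.3, 0.0, 0.5]
gripper_width: -0.0004
```

```bash
python3 -c "
from h import *
go(P(0.001,-.213,.0745))
t=cam('top');s=cam('side')
a=cv2.resize(t['pixels'][150:270,240:410],None,fx=3,fy=3,interpolation=cv2.INTER_CUBIC)
b=cv2.resize(s['pixels'][110:270,235:335],None,fx=2.25,fy=2.25,interpolation=cv2.INTER_CUBIC)
cv2.imwrite('pics/c5.png',np.hstack([a,b]))"
```

```text
t 21.9 tcpP [ 0.0009 -0.212   0.075 ] shift/0.3 [-0.     0.002  0.003] turn/.08 [ 0.    0.01 -0.  ] F press [-0.31, 0.09, 0.54] -0.0004
```

View pics/c5.png

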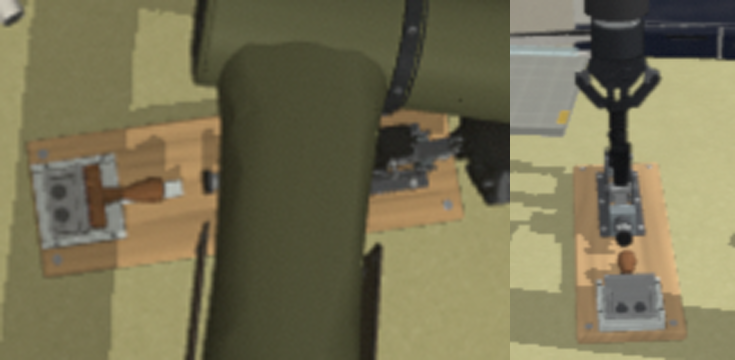

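The ram pad is back at crop (208,180), clear of the stamp, which lies in place. I'll lift and go over the handle.

Call:
carry_out(
  moves=[
    [0,-0.1,0,0,0,0],
    [0,-0.13,0,0,0,0],
    [0,-0.13,0,0,0,0],
    [0,-0.12,0,0,0,0],
    [0,0,-0.12,0,0,0],
    [0,0,-0.12,0,0,0],
    [0,0,-0.12,0,0,0],
    [0,0,-0.12,0,0,0],
  ],
)

```text
time: 22.67
tcp_pos: [0.5957, -0.1279, 0.2189]
ee_rot: [-0.052, 0.705, -0.705, 0.052]
wrist_force: [0.9, -0.1, -0.3]
gripper_width: -0.0
```

Call:
carry_out(
  moves=[
    [0,0,-0.12,0,0,0],
    [0,0,-0.12,0,0,0],
    [0,0,-0.12,0,0,0],
    [0,0,-0.093,0,0,0],
    [0,0,0,0,0,0],
  ],
  hand=0.65,
)

```text
time: 23.08
tcp_pos: [0.5756, 0.0095, 0.219]
ee_rot: [-0.054, 0.705, -0.705, 0.054]
wrist_force: [0.4, -0.4, 0.1]
gripper_width: 0.0554
```

```bash
python3 -c "
from h import *
go(P(0.001,.068,.024))"
```

```text
t 23.08 tcpP [0.0008 0.072  0.219 ] shift/0.3 [-0.     0.65   0.014] turn/.08 [ 0.01  0.06 -0.01] F press [0.33, -0.43, 0.13] 0.0554
```

Call:
carry_out(
  moves=[
    [0,0.11,0.012,0,0,0],
    [0,0.11,0,0,0,0],
    [0,0.11,0,0,0,0],
    [0,0.11,0,0,0,0],
    [0,0.09,0,0,0,0],
    [0,0.06,0,0,0,0],
    [0,0,0,0,0,0],
    [0,0,0,0,0,0],
  ],
)

```text
time: 23.75
tcp_pos: [0.5763, 0.0012, 0.0416]
ee_rot: [0.053, -0.705, 0.706, -0.052]
wrist_force: [-0.4, -0.2, 0.3]
gripper_width: 0.0554
```

```bash
python3 -c "
from h import *
go(P(0.001,.068,.024))
s=cam('side')
cv2.imwrite('pics/c6.png',cv2.resize(s['pixels'][145:270,240:335],None,fx=4.5,fy=4.5,interpolation=cv2.INTER_CUBIC))"
```

```text
t 23.75 tcpP [0.0003 0.0638 0.0416] shift/0.3 [-0.002  0.059 -0.014] turn/.08 [-0.01  0.    0.02] F press [-0.45, -0.17, 0.28] 0.0554
```

View pics/c6.png

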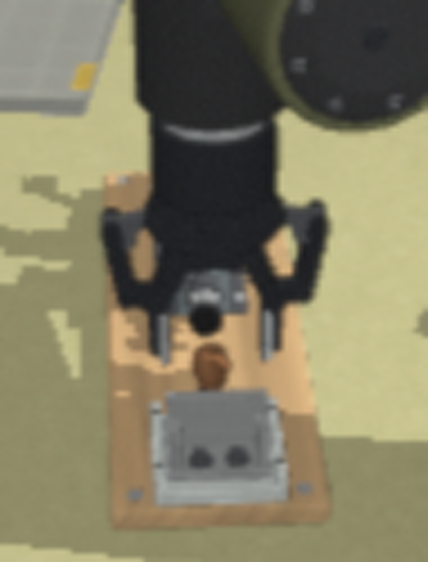

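The fingers straddle the handle centrally (158 and 268 around 211). I'll lower and grip.

Call:
carry_out(
  moves=[
    [0,0.03,-0.014,0,0,0],
    [0,0.025,0,0,0,0],
    [0,0,0,0,0,0],
    [0,0,0,0,0,0],
  ],
)

```text
time: 24.13
tcp_pos: [0.5759, 0.006, 0.0253]
ee_rot: [0.053, -0.705, 0.705, -0.052]
wrist_force: [0.0, -0.5, -0.4]
gripper_width: 0.0556
```

Call:
carry_out(
  moves=[
    [0,0,0,0,0,0],
    [0,0,0,0,0,0],
    [0,0,0,0,0,0],
    [0,0,0,0,0,0],
    [0,0,0,0,0,0],
    [0,0,0,0,0,0],
  ],
  hand=0,
)

```text
time: 24.63
tcp_pos: [0.5766, 0.0059, 0.0261]
ee_rot: [0.052, -0.705, 0.705, -0.053]
wrist_force: [0.4, -0.8, 2.3]
gripper_width: 0.0221
```

```bash
python3 -c "
from h import *
go(P(0.001,.068,.024))"
```

```text
t 24.63 tcpP [0.0012 0.0684 0.0261] shift/0.3 [0.001 0.007 0.001] turn/.08 [-0.    0.01 -0.01] F press [0.24, -0.89, 2.27] 0.0221
```

Call:
carry_out(
  moves=[
    [0,-0.005,0.01,0,0,0],
    [0,-0.03,0,0,0,0],
    [0,-0.08,0,0,0,0],
    [0,-0.1,0,0,0,0],
    [0,-0.1,0,0,0,0],
    [0,-0.1,0,0,0,0],
    [0,0,0,0,0,0],
  ],
)

```text
time: 25.22
tcp_pos: [0.5792, 0.0027, 0.1582]
ee_rot: [0.049, -0.705, 0.705, -0.056]
wrist_force: [0.5, 0.2, 0.6]
gripper_width: 0.022
```

```bash
python3 -c "
from h import *
go([.5007,.2975,.15])"
```

```text
t 25.22 tcpP [0.0034 0.0648 0.1582] shift/0.3 [ 0.114  0.025 -1.01 ] turn/.08 [-0.01  0.01 -0.13] F press [0.57, 0.12, 0.57] 0.022
```

Call:
carry_out(
  moves=[
    [0.01,0,-0.06,0,0,0],
    [0.014,0,-0.12,0,0,0],
    [0.015,0,-0.13,0,0,0],
    [0.015,0,-0.13,0,0,0],
    [0.015,0,-0.13,0,0,0],
    [0.015,0,-0.13,0,0,0],
    [0.014,0,-0.12,0,0,0],
    [0.01,0,-0.12,0,0,0],
  ],
)

```text
time: 25.88
tcp_pos: [0.5018, 0.2788, 0.1504]
ee_rot: [-0.052, 0.705, -0.705, 0.052]
wrist_force: [1.0, 0.7, -0.1]
gripper_width: 0.0223
```

Call:
carry_out(
  moves=[
    [0.005,0,-0.07,0,0,0],
    [0,0,0,0,0,0],
    [0,0,0,0,0,0],
  ],
)

```text
time: 26.13
tcp_pos: [0.4977, 0.2986, 0.1498]
ee_rot: [0.053, -0.705, 0.705, -0.053]
wrist_force: [0.4, -0.4, -1.0]
gripper_width: 0.0219
```

```bash
python3 -c "
from h import *
go([.5007,.2975,.03])
t=cam('top');s=cam('side')
a=cv2.resize(t['pixels'][180:300,120:260],None,fx=3,fy=3,interpolation=cv2.INTER_CUBIC)
b=cv2.resize(s['pixels'][200:380,240:370],None,fx=2,fy=2,interpolation=cv2.INTER_CUBIC)
cv2.imwrite('pics/c7.png',np.hstack([a,b]))"
```

```text
t 26.13 tcpP [-0.0338  0.3694  0.1498] shift/0.3 [-0.01   0.399  0.005] turn/.08 [-0.01  0.03  0.01] F press [0.37, -0.5, -0.99] 0.0219
```

View pics/c7.png

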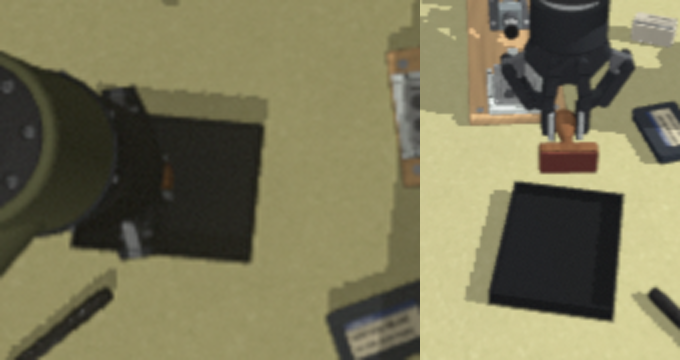

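The stamp is held level, with the rubber face at (568,158) in the side crop. I'll descend into the tray.

Call:
carry_out(
  moves=[
    [-0.01,0.08,0,0,0,0],
    [0,0.1,0,0,0,0],
    [0,0.1,0,0,0,0],
    [0,0.08,0,0,0,0],
    [0,0.05,0,0,0,0],
    [0,0.03,0,0,0,0],
    [0,0,0,0,0,0],
    [0,0,0,0,0,0],
  ],
)

```text
time: 26.9
tcp_pos: [0.5019, 0.2976, 0.0188]
ee_rot: [-0.052, 0.705, -0.705, 0.052]
wrist_force: [-0.1, 0.3, 0.0]
gripper_width: 0.0222
```

```bash
python3 -c "
from h import *
go([.5007,.2975,.006])"
```

```text
t 26.9 tcpP [-0.0297  0.3679  0.0188] shift/0.3 [ 0.004  0.043 -0.   ] turn/.08 [-0.   -0.   -0.01] F press [-0.08, 0.31, 0.02] 0.0222
```

Call:
carry_out(
  moves=[
    [0,0.008,0,0,0,0],
    [0,0.008,0,0,0,0],
    [0,0.007,0,0,0,0],
    [0,0.005,0,0,0,0],
    [0,0,0,0,0,0],
  ],
)

```text
time: 27.32
tcp_pos: [0.5012, 0.2981, 0.0094]
ee_rot: [-0.052, 0.705, -0.705, 0.052]
wrist_force: [0.1, -0.2, -0.5]
gripper_width: 0.022
```

Call:
carry_out(
  moves=[
    [0,0.004,0,0,0,0],
    [0,0,0,0,0,0],
  ],
)

```text
time: 27.48
tcp_pos: [0.5012, 0.2981, 0.0083]
ee_rot: [-0.052, 0.705, -0.705, 0.052]
wrist_force: [0.3, -0.1, -1.3]
gripper_width: 0.0222
```

Call:
carry_out(
  moves=[
    [0,0.004,0,0,0,0],
    [0,0,0,0,0,0],
  ],
)

```text
time: 27.65
tcp_pos: [0.5012, 0.2981, 0.007]
ee_rot: [0.052, -0.705, 0.705, -0.052]
wrist_force: [-0.3, -0.2, -1.1]
gripper_width: 0.0216
```

Call:
carry_out(
  moves=[
    [0,0.003,0,0,0,0],
    [0,0,0,0,0,0],
  ],
)

```text
time: 27.82
tcp_pos: [0.5012, 0.2981, 0.0061]
ee_rot: [0.052, -0.705, 0.705, -0.052]
wrist_force: [0.5, 0.1, 0.1]
gripper_width: 0.0219
```

Call:
carry_out(
  moves=[
    [0,0.003,0,0,0,0],
    [0,0,0,0,0,0],
  ],
)

```text
time: 27.98
tcp_pos: [0.5012, 0.2981, 0.0052]
ee_rot: [0.052, -0.705, 0.705, -0.052]
wrist_force: [-0.2, -0.9, -0.8]
gripper_width: 0.0221
```

Call:
carry_out(
  moves=[
    [0,0.002,0,0,0,0],
    [0,0,0,0,0,0],
  ],
)

```text
time: 28.15
tcp_pos: [0.5012, 0.2981, 0.0047]
ee_rot: [0.052, -0.705, 0.705, -0.052]
wrist_force: [-0.3, 0.3, -0.6]
gripper_width: 0.0219
```

Call:
carry_out(
  moves=[
    [0,0,0,0,0,0],
    [0,0,0,0,0,0],
    [0,0,0,0,0,0],
    [0,0,0,0,0,0],
    [0,0,0,0,0,0],
  ],
  hand=0.55,
)

```text
time: 28.57
tcp_pos: [0.5013, 0.2982, 0.0049]
ee_rot: [-0.052, 0.705, -0.705, 0.052]
wrist_force: [-0.1, 0.4, 0.5]
gripper_width: 0.0469
```

Call:
carry_out(
  moves=[
    [0,-0.03,0,0,0,0],
    [0,-0.08,0,0,0,0],
    [0,-0.13,0,0,0,0],
    [0,-0.13,0,0,0,0],
    [0,-0.13,0,0,0,0],
    [0,-0.13,0,0,0,0],
    [0,0,-0.0,0,0,0],
  ],
)

```text
time: 29.15
tcp_pos: [0.5042, 0.2992, 0.2051]
ee_rot: [-0.048, 0.708, -0.703, 0.057]
wrist_force: [0.5, -0.2, 1.6]
gripper_width: 0.0466
```

Call:
carry_out(
  moves=[
    [0,0,0.13,0,0,0],
    [0,0,0.13,0,0,0],
    [0,0,0.13,0,0,0],
    [0,0,0.13,0,0,0],
    [0,0,0.13,0,0,0],
    [0,0,0,0,0,0],
    [0,0,0,0,0,0],
  ],
)

```text
time: 29.73
tcp_pos: [0.5304, 0.1034, 0.1946]
ee_rot: [-0.051, 0.705, -0.705, 0.052]
wrist_force: [-0.4, -0.9, 0.4]
gripper_width: 0.0471
```

```bash
python3 -c "
from h import *
go([.5007,.2975,.006])
t=cam('top');s=cam('side')
a=cv2.resize(t['pixels'][180:300,120:260],None,fx=3,fy=3,interpolation=cv2.INTER_CUBIC)
b=cv2.resize(s['pixels'][200:380,240:370],None,fx=2,fy=2,interpolation=cv2.INTER_CUBIC)
cv2.imwrite('pics/c8.png',np.hstack([a,b]))"
```

```text
t 29.73 tcpP [-0.0302  0.1716  0.1946] shift/0.3 [ 0.005  0.629 -0.654] turn/.08 [ 0.   -0.04 -0.02] F press [-0.55, -0.84, 0.41] 0.0471
```

View pics/c8.png

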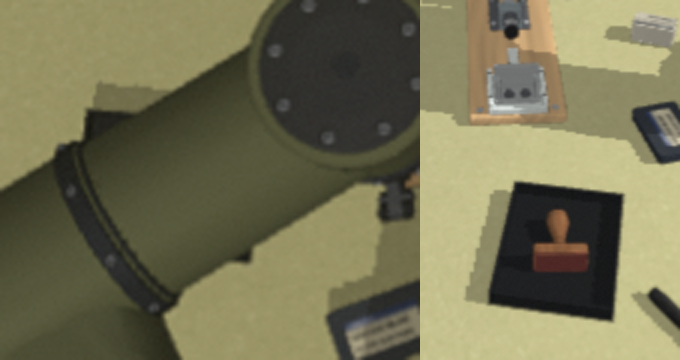

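The stamp lies in the middle of the tray (side crop (560,240)), the gripper is clear, and the neighbouring objects haven't moved. Handing in.

```bash
python3 -c "
from station import env
print(env.hand_in())"
```

```text
the job is handed in; nothing more can be done
None
```

I pressed the stamp in the ratchet press, freed it and laid it in the black tray. I handed in at about 30 s of the 72 s allowed, and no verdict was reported.

- **Pumping:** I gave four full strokes. On the last one the trigger turned stiff, at about 15 N along its path. That figure combines the horizontal (13 N) and vertical (8–9 N) wrist forces; the horizontal force alone was below the 15 to 18 N target.
- **Hold:** A partial test push then met about 11 N at pickup, so I estimate the ratchet was holding the stamp with 20 to 35 N. I could not measure that force directly. The fingers then stayed clear of press and stamp for more than 4 s.
- **Release:** I pressed the thumb lever about 12 mm and held it for more than 1 s. The camera showed the ram pad well clear of the stamp.
- **Placing:** I lowered the stamp until the fingertips were about 1 mm above the tray floor. The wrist force showed no clear touchdown before I opened the fingers, so it may have dropped by up to about a millimetre.
- **Last check:** The final side picture shows the stamp lying in the middle of the tray with the gripper clear. The ink pad and staple box look undisturbed. The glue stick and staple remover were outside that last crop, but I worked nowhere near them.

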